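# Sort out the red and green barrel parts of stripped binoculars

## Robot

A 6-joint arm with a two-finger parallel gripper is mounted at the origin on the work surface. World frame = base frame: x ahead of the robot, y to its left, z up, the work surface at z = 0. Lengths are in mm, angles in rad, forces in N, time in s.
With the tool pointing down it reaches from about 350 to 875 mm from the base axis. Payload 4.2 kg.
Tool frame: the origin (TCP) lies at the very end of the fingers, on their centre line; the grasp point (between the pads) lies 19 mm behind it; z points along the fingers, y is the line along which they close (so a half turn about z gives the same grasp; the last joint's range is limited). The gripper opens to 85 mm and grips with 20 to 120 N. Pads are 22 mm wide; open, the fingers measure 114 mm over their backs; the gripper's body (76 mm by 85 mm) begins 54 mm behind the grasp point. The pads swing forward as they close: fully open they stand 13 mm farther back than shut.
Start: joints at [-0.916, 0.385, 0.008, 0, -1.194, -0.259], TCP at [240.98, -576.652, 231.312] pointing down, gripper open.
Joint ranges: [-3.14, 3.14], [-1.21, 2.06], [-1.07, 1.41], [-3.16, 2.05], [-2.99, -0.16], [-3.1, 3.1]. Speed limits (rad/s): [2.79, 2.79, 3.14, 3.14, 3.14, 3.14].

## Interface

Orientations are given as a unit quaternion [x, y, z, w].
In Python, from bench import arm gives the robot as it stands. The module is installed in compiled form; this text tells all that it offers.
- The arm moves only by the tool drive_tool, never from a script. Its argument "targets" is a list of rows, each a list of 5 numbers: the closure, from -1 (fully open) to 1 (shut), then the shift along the tool's x, y, z in mm, then the turn about the tool's z in degrees. In form: [[grip, tx, ty, tz, roll], ...]. A call has 1 to 12 rows; each row is the pose to reach, as a shift and turn from the pose commanded when the call began, along the tool's axes at that moment; what a row does not reach only later rows make up. A row lasts 1/10 s, in which the tool goes at most 50 mm and 8.59 degrees, less where a joint would pass 70% of its speed; a pose out of reach is approached as far as the arm can. A call with a gripper value outside its range is refused whole. The fingers move at their own pace and stop on an object; the grip force is fixed at half the most. Time passes only in rows, so rows that repeat a pose let the fingers close. It gives the time, the measured TCP pose, the force, the opening and the grip force at its end, in the units of the state.
- arm.read_state(): the state, without advancing time (a new reading comes with each control period).
- arm.get_image(name): name is "scene" or "top"; returns the picture (480x640x3 uint8, blue, green, red); there is no depth.
- arm.camera_params(name): a dict with "fov_y" (degrees; the focal length in pixels is half the picture's height over the tangent of half this angle, whatever the lens; pixels are square), "cx", "cy" (the principal point, pixels), "rvec" (rotation vector, rad) and "tvec" (3), from world to camera coordinates, as OpenCV has them. Camera axes: x right, y down, z forward; pixel columns grow to the right and rows downward; lengths in mm; the calibration is good to about 2 mm. A picture is of the moment at which its call begins. camera_params takes no time and is no camera call.
- arm.job_done(): hands the job in; it is judged then, once.
The state is a dict: "clock": time; "joints": joint angles; "joint_vel": joint speeds; "joint_efforts": joint torques, N m; "position": TCP position; "ee_rot": TCP orientation; "contact_force": force on the tool from outside, world axes, zero at the start; "wrist_torque": the same for the moment, N m; "gripper_width": finger opening in mm; "grasp_force": force on a finger pad.
Only numpy, scipy, OpenCV 4.12 (cv2) and the standard library are available. Lean on these libraries where they do the work, as an engineer would, in place of code of your own. Each camera call takes 0.05 s, during which the arm holds its last target. There are 200 camera calls.

## Task

The lens cells and prism cages of the stripped binoculars are painted red for the left barrel and green for the right, but the two painted cells lie in each other's trays: swap them, parking one on the empty cork dish meanwhile, so that each stands lens up and centred on the round cork pad of the tray of its own colour. Pick the two painted brass prism cages off the counter as well and stand each centred and square along the oblong pad of the tray of its own colour. Set the parts down rather than letting them drop, and leave the unpainted spare cell and spare cage where they are.

Things in the scene. Friction and masses are not known exactly. Their poses are not given: they have to be found in the camera images.
- cell_red_mid (a point): Lens cell: squat upright cylinder of black steel, 46 mm across, 20 mm high, lens upwards; its top rim is painted red. Loose, about 85 g. The point is its centre, 10 mm above its underside; z is up, its turn about z does not matter. It starts on the round pad of the green tray.
- cell_green_mid (a point): Lens cell: squat upright cylinder of black steel, 46 mm across, 20 mm high, lens upwards; its top rim is painted green. Loose, about 85 g. The point is its centre, 10 mm above its underside; z is up, its turn about z does not matter. It starts on the round pad of the red tray.
- cage_red_mid (a point): Prism cage: brass frame around two glass prisms, 50 mm long (its x) by 34 mm wide (its y) by 28 mm high, with a red paint patch 28 by 16 mm on the strap on its top. Loose, about 110 g. The point is its centre, 14 mm above its underside. Grip it across its 34 mm width. It starts on the bare counter (top at z = 0); either way round lengthways is the same.
- cage_green_mid (a point): Prism cage: brass frame around two glass prisms, 50 mm long (its x) by 34 mm wide (its y) by 28 mm high, with a green paint patch 28 by 16 mm on the strap on its top. Loose, about 110 g. The point is its centre, 14 mm above its underside. Grip it across its 34 mm width. It starts on the bare counter (top at z = 0); either way round lengthways is the same.
- tray_red: Shallow red steel tray (left barrel), fixed, 160 mm (its x) by 96 mm (its y), rim 8 mm high; origin: centre of its underside, on the counter. Two fixed cork pads, tops 12 mm above the origin: a round one 58 mm across at (-38, 0) mm (the end nearer the robot) for the cell, an oblong one 60 (along x) by 44 mm at (+38, 0) mm for the cage. Gripping along its y keeps the fingers clear of the other part.
- tray_green: Shallow green steel tray (right barrel), fixed, 160 mm (its x) by 96 mm (its y), rim 8 mm high; origin: centre of its underside, on the counter. Two fixed cork pads, tops 12 mm above the origin: a round one 58 mm across at (-38, 0) mm (the end nearer the robot) for the cell, an oblong one 60 (along x) by 44 mm at (+38, 0) mm for the cage. Gripping along its y keeps the fingers clear of the other part.
- dish: Empty shallow round tin dish 108 mm across, filled with cork flush with its rim, flat top 12 mm above the counter, fixed. Origin: centre of its underside. The free place to park one lens cell.
- cell_spare_mid (a point): Lens cell: squat upright cylinder of black steel, 46 mm across, 20 mm high, lens upwards; its top rim is plain black, unpainted. Loose, about 85 g. The point is its centre, 10 mm above its underside; z is up, its turn about z does not matter. A spare that stays where it is on the bare counter.
- cage_spare_mid (a point): Prism cage: brass frame around two glass prisms, 50 mm long (its x) by 34 mm wide (its y) by 28 mm high, no paint on the strap on its top. Loose, about 110 g. The point is its centre, 14 mm above its underside. A spare that stays where it is on the bare counter.
Things that resemble listed ones, but are neither listed nor needed, are in the scene too. Leave any blue look-alike of the part that bears cage_green_mid alone.

How it is judged:
By the outcome, as a careful person would: the job done as asked, in the order asked, and still so for the second after the job is handed in, with the robot touching nothing.
It also fails if it takes over 120 s, if anything falls off the work surface, if the arm or the gripper's body presses on something with over 40 N, if the wrist force passes 120 N, or if a joint passes its speed limit or range.

## Working session

There is one attempt and no reset: what is moved stays moved. The work goes in short steps, Python scripts to look and compute and a tool call to move; the robot and the scene stay as the last step left them, time stands still between calls to the robot, and variables do not carry over. Pictures are saved under pics/ and viewed, at most 14 in all, crops included, and the job is handed in when it is done.

Besides the shell and the picture viewer there is one more tool, called after "Emit:" by a JSON object that holds its "name" and its "arguments". drive_tool: Moves the arm, as the interface text tells. Its arguments: {"type":"object","properties":{"targets":{"type":"array","items":{"type":"array","items":{"type":"number"}}}},"required":["targets"]}

```bash
mkdir -p pics; cat > h.py <<'E'
import numpy as np, cv2
from bench import arm
def cam(n):
    p=arm.camera_params(n); f=240/np.tan(np.radians(p["fov_y"])/2)
    K=np.array([[f,0,p["cx"]],[0,f,p["cy"]],[0,0,1]]); R=cv2.Rodrigues(np.array(p["rvec"],float))[0]
    return K,R,np.array(p["tvec"],float).ravel()
def ray(n,uv,z):
    K,R,t=cam(n); uv=np.atleast_2d(np.array(uv,float))
    d=(R.T@np.linalg.inv(K)@np.c_[uv,np.ones(len(uv))].T).T; c=-R.T@t
    return c+d*((z-c[2])/d[:,2])[:,None]
def proj(n,P):
    K,R,t=cam(n); q=(K@(R@np.atleast_2d(P).T+t[:,None])).T; return q[:,:2]/q[:,2:]
E
python3 - <<'E'
from h import *
for n in("scene","top"):
    cv2.imwrite(f"pics/{n}0.png",arm.get_image(n)); p=arm.camera_params(n);K,R,t=cam(n);print(n,p,(-R.T@t).round())
s=arm.read_state();print(s)
E
```

```text
scene {'fov_y': 57.40500627960731, 'cx': 319.12678690979976, 'cy': 244.74999792067962, 'rvec': array([ 1.92729652,  1.46708894, -0.6432121 ]), 'tvec': array([-113.9864137 , -270.93288281, 1235.59900264])} [1078. -169.  649.]
top {'fov_y': 47.37647509317285, 'cx': 319.4752179137331, 'cy': 236.93023218780047, 'rvec': array([ 2.14354689, -2.19082195,  0.07126157]), 'tvec': array([  2.4714219 , 487.8413516 , 962.04261879])} [ 403.  -28. 1000.]
{'clock': 0.1, 'joints': array([-9.16370405e-01,  3.85514113e-01,  6.77832588e-03, -4.25030180e-04,
       -1.19397746e+00, -2.58586623e-01]), 'joint_vel': array([-0.00119781, -0.00055378,  0.00326052,  0.00031294,  0.00041196,
       -0.00118832]), 'joint_efforts': array([-4.96204793e-04, -3.93318272e+01,  1.88929707e+01,  4.19795841e+00,
       -2.55899438e-03,  4.69523087e-06]), 'position': array([ 240.80423437, -576.20104952,  230.31783503]), 'ee_rot': array([-1.96553069e-01,  9.80492699e-01,  9.47384507e-04, -2.45200158e-04]), 'contact_force': array([ 0.15053315,  0.71574979, -0.17663662]), 'wrist_torque': array([0.04611528, 0.03640657, 0.00347127]), 'grasp_force': 0.0, 'gripper_width': 85.46604586897814}
```

View pics/top0.png

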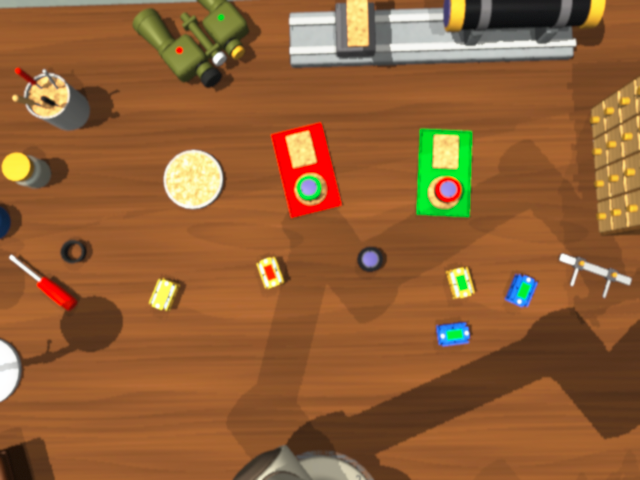

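View pics/scene0.png

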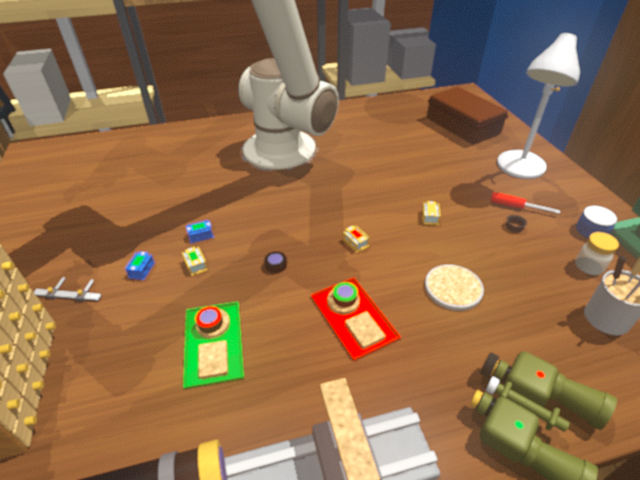

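Both views show the trays: red at top px (307,170), holding the green-rimmed cell (310,188), and green at (445,172), holding the red-rimmed cell (446,190). The dish is at (193,179).

Possible confusions in the top view:
- **Red cage:** brass with a red patch at (270,272).
- **Green cage:** brass with a green patch at (460,283). The blue look-alikes are at (522,290) and (453,334).
- **Spares:** the cage at (165,294), the cell at (370,259) and a black ring at (75,251).

I choose the brass cages at (270,272) and (460,283).

```bash
cat > m.py <<'E'
from h import *
def blobs(n,im,kind,z,box,amin=15):
    hsv=cv2.cvtColor(im,cv2.COLOR_BGR2HSV); H,S,V=cv2.split(hsv)
    m={"red":((H<4)|(H>174))&(S>190)&(V>110),"green":(H>45)&(H<80)&(S>140)&(V>80),
       "cork":(H>10)&(H<28)&(S<150)&(V>165),"brass":(H>18)&(H<36)&(V>150),"lens":(H>110)&(H<150)&(S>40)&(V>90)}[kind]
    x0,y0,x1,y1=box; k=np.zeros(m.shape,np.uint8); k[y0:y1,x0:x1]=m[y0:y1,x0:x1]
    out=[]
    for c in cv2.findContours(k,cv2.RETR_EXTERNAL,cv2.CHAIN_APPROX_NONE)[0]:
        if cv2.contourArea(c)<amin: continue
        P=ray(n,c[:,0,:],z)[:,:2].astype(np.float32); r=cv2.minAreaRect(P)
        M=cv2.moments(c); cen=ray(n,[M["m10"]/M["m00"],M["m01"]/M["m00"]],z)[0]
        b=cv2.boxPoints(r); e=[b[1]-b[0],b[2]-b[1]]; e=max(e,key=np.linalg.norm); a=np.degrees(np.arctan2(e[1],e[0]))
        a=(a+90)%180-90
        out.append((c.reshape(-1,2).mean(0).round().tolist(),"rectc",np.round(r[0],1).tolist(),"cen",cen[:2].round(1).tolist(),"size",np.round(r[1],1).tolist(),"ang",round(float(a),1)))
    return out
E
python3 - <<'E'
from m import *
T=cv2.imread("pics/top0.png");S=cv2.imread("pics/scene0.png")
J=[("tray red","red",8,(265,115,350,225),(305,275,405,360)),("tray green","green",8,(405,120,480,225),(175,295,250,390)),
("pads red","cork",12,(265,115,350,225),(305,275,405,360)),("pads green","cork",12,(405,120,480,225),(175,295,250,390)),
("cell in red","green",32,(285,165,335,210),(325,275,365,310)),("cell in green","red",32,(430,172,465,210),(190,300,228,335)),
("dish","cork",12,(155,140,230,215),(415,255,490,315)),
("patch red","red",28,(250,250,290,295),(340,222,375,255)),("patch green","green",28,(440,262,478,304),(180,245,212,278)),
("spare cell lens","lens",20,(350,240,390,280),(255,245,295,280)),
("brass red","brass",28,(250,250,290,295),(340,222,375,255)),("brass green","brass",28,(440,262,478,304),(180,245,212,278))]
for name,k,z,bt,bs in J:
    for n,im,b in(("top",T,bt),("scene",S,bs)):
        for o in blobs(n,im,k,z,b): print(name,n,*o)
c=lambda x,y,w=25:cv2.resize(T[y-w:y+w,x-w:x+w],(390,390),interpolation=cv2.INTER_CUBIC)
cv2.imwrite("pics/c1.png",np.hstack([c(270,272),c(460,283)]))
E
```

```text
tray red top [306.0, 170.0] rectc [614.2, 14.2] cen [613.7, 14.3] size [158.9, 94.3] ang 12.6
tray red scene [352.0, 319.0] rectc [617.2, 12.9] cen [642.0, 14.2] size [154.0, 89.6] ang 12.5
tray green top [444.0, 173.0] rectc [602.8, -238.5] cen [601.9, -238.4] size [97.9, 161.4] ang -4.3
tray green scene [212.0, 341.0] rectc [604.9, -238.1] cen [627.0, -239.8] size [96.4, 161.7] ang -4.4
pads red top [321.0, 186.0] rectc [583.3, -11.2] cen [583.3, -13.2] size [46.3, 12.2] ang 13.3
pads red top [301.0, 149.0] rectc [652.2, 23.1] cen [651.9, 23.1] size [59.6, 43.1] ang 11.4
pads red scene [365.0, 329.0] rectc [653.9, 22.9] cen [655.1, 23.0] size [62.8, 46.7] ang 12.8
pads red scene [342.0, 304.0] rectc [587.8, 1.5] cen [593.5, 0.0] size [57.1, 42.6] ang 54.1
pads green top [439.0, 196.0] rectc [559.9, -228.4] cen [555.3, -222.4] size [57.0, 40.1] ang 31.2
pads green top [445.0, 151.0] rectc [640.3, -240.9] cen [640.1, -240.9] size [43.7, 61.0] ang -2.4
pads green scene [212.0, 359.0] rectc [642.7, -240.5] cen [643.6, -241.0] size [45.1, 62.6] ang -4.1
pads green scene [220.0, 325.0] r
[... 850 characters left out ...]
-46.4
spare cell lens scene [275.0, 258.0] rectc [446.4, -96.5] cen [446.5, -96.6] size [28.8, 31.3] ang -25.1
brass red top [270.0, 272.0] rectc [426.5, 81.8] cen [426.1, 81.8] size [54.1, 37.7] ang 17.8
brass red scene [357.0, 247.0] rectc [467.4, 71.2] cen [471.2, 78.3] size [44.8, 25.7] ang 62.3
brass red scene [355.0, 234.0] rectc [430.3, 80.4] cen [432.0, 81.0] size [57.2, 40.8] ang 21.1
brass green top [460.0, 282.0] rectc [401.0, -254.8] cen [401.4, -254.6] size [53.8, 40.0] ang 13.4
brass green scene [199.0, 271.0] rectc [449.0, -247.4] cen [450.0, -247.5] size [9.7, 30.5] ang -76.0
brass green scene [193.0, 257.0] rectc [403.8, -256.0] cen [405.7, -255.5] size [57.8, 38.5] ang 13.3
```

View pics/c1.png

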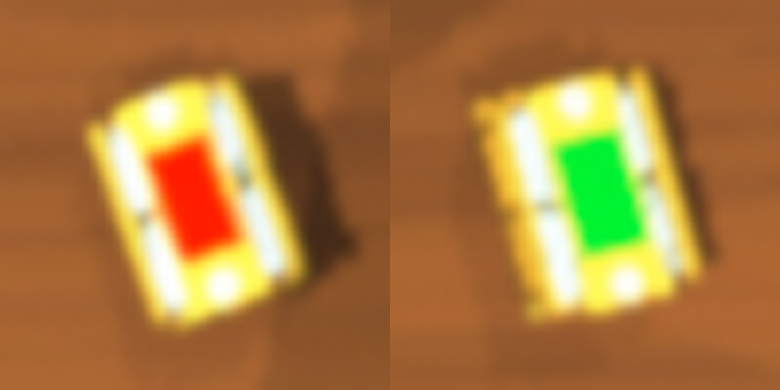

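The crop shows the red patch on the left cage and the green patch on the right one, both brass and lying lengthwise at roughly +15° from x. The choice holds, so I'll take the remaining measurements and compute the first move.

```bash
sed -i 's/(H<4)|(H>174))&(S>190)/(H<9)|(H>172))\&(S>215)/' m.py
cat > go.py <<'E'
import sys; from h import *
from scipy.spatial.transform import Rotation as Ro
def go(x,y,z,yang):  # yang: world angle (deg) wanted for tool y (mod 180)
    s=arm.read_state(); R=Ro.from_quat(s["ee_rot"]).as_matrix(); p=np.array(s["position"])
    cur=np.degrees(np.arctan2(R[1,1],R[0,1])); roll=-((yang-cur+90)%180-90)
    print("at",p.round(1),"yang",round(cur,1),"w",round(s["gripper_width"],1),"gf",round(s["grasp_force"],1),"t",round(s["clock"],1),"F",np.round(s["contact_force"],1),
      "\nshift",(R.T@(np.array([x,y,z])-p)).round(1),"roll",round(roll,1))
if __name__=="__main__": go(*map(float,sys.argv[1:]))
E
python3 - <<'E'
from m import *
T=cv2.imread("pics/top0.png");S=cv2.imread("pics/scene0.png")
for name,k,z,bt,bs in [("red patch","red",28,(250,250,290,295),(340,222,375,255)),("lens in red","lens",32,(285,165,335,210),(325,275,365,310)),("lens in green","lens",32,(430,172,465,210),(190,300,228,335)),("red rim","red",32,(430,172,465,210),(190,300,228,335))]:
    for n,im,b in(("top",T,bt),("scene",S,bs)):
        for o in blobs(n,im,k,z,b,8): print(name,n,*o)
for n,c,a in(("red",(615.7,13.5),12.5),("green",(603.8,-238.3),-4.4)):
    u=np.array([np.cos(np.radians(a)),np.sin(np.radians(a))]); print(n,c-38*u,c+38*u)
E
python3 go.py 577 9 150 102.5
```

```text
red patch top [269.0, 272.0] rectc [426.5, 82.1] cen [426.4, 82.2] size [21.9, 11.2] ang 17.7
red patch scene [356.0, 233.0] rectc [427.8, 83.2] cen [428.0, 83.0] size [18.9, 8.7] ang 24.3
lens in red top [308.0, 187.0] rectc [577.1, 9.4] cen [577.1, 9.7] size [23.4, 21.8] ang 88.6
lens in red scene [345.0, 291.0] rectc [576.8, 11.0] cen [577.5, 10.7] size [22.2, 22.1] ang 72.9
lens in green top [448.0, 189.0] rectc [568.2, -239.2] cen [567.9, -239.0] size [23.8, 24.3] ang -46.5
lens in green scene [208.0, 316.0] rectc [567.8, -238.4] cen [567.8, -238.2] size [24.7, 21.8] ang 74.4
red rim top [447.0, 190.0] rectc [566.5, -237.4] cen [566.1, -238.0] size [42.7, 41.4] ang 88.6
red rim scene [208.0, 318.0] rectc [571.7, -237.9] cen [580.8, -237.3] size [40.1, 41.4] ang -7.4
red [578.60075173   5.27529467] [652.79924827  21.72470533]
green [ 565.91199542 -235.38467693] [ 641.68800458 -241.21532307]
at [ 240.8 -576.2  230.3] yang 112.7 w 85.5 gf 0.0 t 0.1 F [ 0.2  0.7 -0.2] 
shift [-535.8  410.2   81.1] roll 10.2
```

Emit:
{"name": "drive_tool", "arguments": {"targets": [[-0.5, -45, 34, 6, 1], [-0.5, -90, 69, 14, 2], [-0.5, -135, 103, 20, 3], [-0.5, -180, 138, 27, 4], [-0.5, -225, 172, 34, 5], [-0.5, -270, 207, 40, 6], [-0.5, -315, 241, 47, 7], [-0.5, -360, 276, 54, 8], [-0.5, -405, 310, 60, 9], [-0.5, -450, 345, 68, 10], [-0.5, -495, 379, 75, 10.2], [-0.5, -525, 402, 80, 10.2]]}}

```text
clock: 1.3
position: [538.1, -58.1, 159.3]
ee_rot: [-0.109, 0.994, 0.0, -0.0]
contact_force: [0.8, 0.2, 0.1]
gripper_width: 64.1
grasp_force: 0.0
```

Emit:
{"name": "drive_tool", "arguments": {"targets": [[-0.5, -9, 7, 10, 0], [-0.5, -9, 7, 20, 0], [-0.5, -9, 7, 20, 0], [-0.5, -9, 7, 20, 0]]}}

```text
clock: 1.7
position: [543.9, -52.7, 139.3]
ee_rot: [-0.108, 0.994, -0.0, -0.001]
contact_force: [-0.6, -0.2, 0.3]
gripper_width: 64.0
grasp_force: 0.0
```

```bash
python3 go.py 577.3 9.8 60 102.5
```

```text
at [543.9 -52.7 139.3] yang 102.4 w 64.0 gf 0.0 t 1.7 F [-0.6 -0.2  0.3] 
shift [-46.1  53.9  79.3] roll -0.1
```

Emit:
{"name": "drive_tool", "arguments": {"targets": [[-0.5, -23, 27, 10, 0], [-0.5, -46, 54, 25, 0], [-0.5, -46, 54, 50, 0], [-0.5, -46, 54, 79, 0], [-0.5, -46, 54, 79, 0], [-0.5, -46, 54, 79, 0]]}}

```text
clock: 2.3
position: [578.4, 10.2, 61.5]
ee_rot: [-0.108, 0.994, -0.0, 0.0]
contact_force: [-0.0, 0.2, 0.3]
gripper_width: 63.7
grasp_force: 0.0
```

```bash
python3 go.py 577.3 9.8 11 102.5; python3 -c "
from h import *
a=arm.get_image('top')[110:260,230:430];b=arm.get_image('scene')[200:350,250:450]
cv2.imwrite('pics/n1.png',cv2.resize(np.hstack([a,b]),(800,300)))"
```

```text
at [578.4  10.2  61.5] yang 102.4 w 63.7 gf 0.0 t 2.3 F [-0.   0.2  0.3] 
shift [ 1.1 -0.1 50.5] roll -0.1
```

View pics/n1.png

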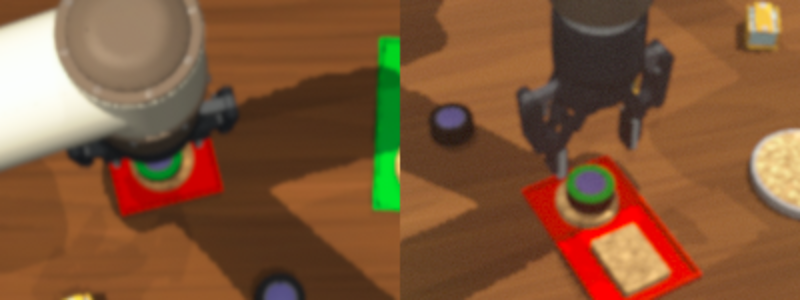

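The fingers hang on either side of the green-rimmed cell (crop px (590,190)), above the red tray. I'll descend.

Emit:
{"name": "drive_tool", "arguments": {"targets": [[-0.5, 1, 0, 20, 0], [-0.5, 1, 0, 36, 0], [-0.5, 1, 0, 46, 0], [-0.5, 1, 0, 49, 0], [-0.5, 1, 0, 49, 0]]}}

```text
clock: 2.9
position: [577.7, 11.0, 12.2]
ee_rot: [-0.109, 0.994, -0.0, 0.0]
contact_force: [-0.1, -0.1, -0.3]
gripper_width: 64.1
grasp_force: 0.0
```

Emit:
{"name": "drive_tool", "arguments": {"targets": [[-0.3, 0, 0, 0, 0], [-0.2, 0, 0, 0, 0], [-0.1, 0, 0, 0, 0], [0, 0, 0, 0, 0], [0.3, 0, 0, 0, 0], [0.3, 0, 0, 0, 0], [0.3, 0, 0, 0, 0], [0.3, 0, 0, 0, 0]]}}

```text
clock: 3.7
position: [577.7, 11.2, 12.8]
ee_rot: [-0.109, 0.994, -0.0, 0.001]
contact_force: [-1.8, -0.1, 5.3]
gripper_width: 44.2
grasp_force: 60.4
```

```bash
python3 go.py 577.3 9.8 12 102.5
```

```text
at [577.7  11.2  12.8] yang 102.5 w 44.2 gf 60.4 t 3.7 F [-1.8 -0.1  5.3] 
shift [ 0.7 -1.2  0.8] roll 0.0
```

Emit:
{"name": "drive_tool", "arguments": {"targets": [[0.3, 0, 0, -4, 0], [0.3, 0, 0, -14, 0], [0.3, 0, 0, -34, 0], [0.3, 0, 0, -58, 0], [0.3, 0, 0, -68, 0], [0.3, 0, 0, -68, 0]]}}

```text
clock: 4.3
position: [578.3, 11.4, 81.5]
ee_rot: [-0.109, 0.994, 0.0, 0.002]
contact_force: [0.4, -0.5, -0.9]
gripper_width: 43.9
grasp_force: 61.1
```

```bash
python3 go.py 601.5 224.5 80 102.5
```

```text
at [578.3  11.4  81.5] yang 102.5 w 43.9 gf 61.1 t 4.3 F [ 0.4 -0.5 -0.9] 
shift [-68.7 203.    1.8] roll -0.0
```

Emit:
{"name": "drive_tool", "arguments": {"targets": [[0.3, -8, 24, 0, 0], [0.3, -19, 56, 0, 0], [0.3, -30, 88, 0, 0], [0.3, -41, 120, 0, 0], [0.3, -52, 152, 0, 0], [0.3, -61, 180, 0, 0], [0.3, -67, 197, 2, 0], [0.3, -69, 203, 2, 0], [0.3, -69, 203, 20, 0], [0.3, -69, 203, 45, 0], [0.3, -69, 203, 58, 0], [0.3, -69, 203, 60, 0]]}}

```text
clock: 5.5
position: [599.3, 222.4, 17.3]
ee_rot: [-0.108, 0.994, -0.001, -0.002]
contact_force: [-0.9, -0.8, -0.6]
gripper_width: 44.0
grasp_force: 61.2
```

```bash
python3 go.py 601.5 224.5 13 102.5
```

```text
at [599.3 222.4  17.3] yang 102.4 w 44.0 gf 61.2 t 5.5 F [-0.9 -0.8 -0.6] 
shift [-2.7  1.6  4.2] roll -0.1
```

Emit:
{"name": "drive_tool", "arguments": {"targets": [[0.3, 0, 0, 2, 0], [0.3, 0, 0, 2, 0], [0.3, 0, 0, 3, 0], [0.3, 0, 0, 3, 0]]}}

```text
clock: 5.9
position: [601.1, 224.4, 17.5]
ee_rot: [-0.109, 0.994, 0.0, 0.001]
contact_force: [0.2, -0.1, -0.4]
gripper_width: 44.1
grasp_force: 61.2
```

Emit:
{"name": "drive_tool", "arguments": {"targets": [[0.3, 0, 0, 2, 0], [0.3, 0, 0, 3, 0], [0.3, 0, 0, 3.5, 0], [0.3, 0, 0, 4, 0], [0.3, 0, 0, 4, 0]]}}

```text
clock: 6.4
position: [600.7, 224.2, 12.8]
ee_rot: [-0.109, 0.994, -0.0, -0.0]
contact_force: [0.1, -1.4, -0.5]
gripper_width: 43.9
grasp_force: 61.2
```

Emit:
{"name": "drive_tool", "arguments": {"targets": [[0.3, 0, 0, 0.5, 0], [0.3, 0, 0, 1, 0], [0.3, 0, 0, 1, 0]]}}

```text
clock: 6.7
position: [600.8, 224.2, 12.8]
ee_rot: [-0.109, 0.994, -0.0, 0.0]
contact_force: [-2.9, -0.5, 5.6]
gripper_width: 43.8
grasp_force: 61.5
```

Contact has been made, so I'll release slowly and retreat.

Emit:
{"name": "drive_tool", "arguments": {"targets": [[0, 0, 0, 0, 0], [-0.1, 0, 0, 0, 0], [-0.2, 0, 0, 0, 0], [-0.5, 0, 0, 0, 0], [-0.5, 0, 0, 0, 0], [-0.5, 0, 0, -10, 0], [-0.5, 0, 0, -30, 0], [-0.5, 0, 0, -55, 0], [-0.5, 0, 0, -65, 0], [-0.5, 0, 0, -65, 0]]}}

```text
clock: 7.7
position: [601.9, 224.9, 79.0]
ee_rot: [-0.109, 0.994, 0.001, 0.002]
contact_force: [-0.8, 0.8, -0.2]
gripper_width: 64.3
grasp_force: 0.0
```

```bash
python3 go.py 567.6 -237.8 80 85.6
```

```text
at [601.9 224.9  79. ] yang 102.5 w 64.3 gf 0.0 t 7.7 F [-0.8  0.8 -0.2] 
shift [ 133.5 -444.3   -2.3] roll 16.9
```

Emit:
{"name": "drive_tool", "arguments": {"targets": [[-0.5, 10, -34, -2, 1], [-0.5, 22, -74, -2, 3], [-0.5, 34, -114, -2, 5], [-0.5, 46, -154, -2, 7], [-0.5, 58, -194, -2, 9], [-0.5, 70, -234, -2, 11], [-0.5, 82, -274, -2, 13], [-0.5, 94, -314, -2, 15], [-0.5, 106, -354, -2, 17], [-0.5, 118, -394, -2, 17], [-0.5, 128, -427, -2, 17], [-0.5, 133, -444, -2, 17]]}}

```text
clock: 8.9
position: [565.4, -240.4, 77.2]
ee_rot: [0.041, 0.999, 0.0, -0.001]
contact_force: [-0.4, 0.5, -0.4]
gripper_width: 63.9
grasp_force: 0.0
```

Emit:
{"name": "drive_tool", "arguments": {"targets": [[-0.5, 0, 0, 0, 0], [-0.5, 0, 0, 0, 0]]}}

```text
clock: 9.1
position: [566.3, -237.7, 77.8]
ee_rot: [0.04, 0.999, 0.0, -0.001]
contact_force: [-0.0, 0.6, 0.7]
gripper_width: 64.2
grasp_force: 0.0
```

```bash
python3 go.py 567.6 -237.8 13 85.6; python3 - <<'E'
from m import *
T=arm.get_image("top");S=arm.get_image("scene")
for n,im,b in(("top",T,(150,135,235,220)),("scene",S,(400,240,500,330))):
    for k in("lens","green"):
        for o in blobs(n,im,k,32,b,8): print(n,k,*o)
E
```

```text
at [ 566.3 -237.7   77.8] yang 85.4 w 64.2 gf 0.0 t 9.1 F [-0.   0.6  0.7] 
shift [-1.4 -0.  64.8] roll -0.2
top lens [189.0, 177.0] rectc [599.7, 223.7] cen [599.8, 223.8] size [23.5, 22.9] ang 44.1
top green [190.0, 178.0] rectc [599.2, 222.7] cen [599.3, 222.5] size [44.3, 42.8] ang 62.0
scene lens [456.0, 277.0] rectc [600.8, 224.3] cen [601.0, 223.9] size [22.3, 24.1] ang -27.5
scene green [456.0, 278.0] rectc [603.1, 222.3] cen [603.7, 222.3] size [41.1, 44.0] ang -42.8
```

Emit:
{"name": "drive_tool", "arguments": {"targets": [[-0.5, -1, 0, 20, 0], [-0.5, -1, 0, 42, 0], [-0.5, -1, 0, 57, 0], [-0.5, -1, 0, 63, 0], [-0.5, -1, 0, 64, 0], [-0.3, -1, 0, 64, 0], [-0.2, -1, 0, 64, 0], [-0.1, -1, 0, 64, 0], [0, -1, 0, 64, 0], [0.3, -1, 0, 64, 0], [0.3, -1, 0, 64, 0], [0.3, -1, 0, 64, 0]]}}

```text
clock: 10.4
position: [568.5, -238.2, 16.1]
ee_rot: [0.039, 0.999, -0.0, 0.001]
contact_force: [-1.1, 1.6, 5.6]
gripper_width: 43.7
grasp_force: 60.1
```

Emit:
{"name": "drive_tool", "arguments": {"targets": [[0.3, 0, 0, -4, 0], [0.3, 0, 0, -14, 0], [0.3, 0, 0, -34, 0], [0.3, 0, 0, -58, 0], [0.3, 0, 0, -68, 0], [0.3, 0, 0, -68, 0]]}}

```text
clock: 11.0
position: [568.9, -238.4, 84.6]
ee_rot: [0.039, 0.999, -0.0, 0.002]
contact_force: [0.8, 0.0, -0.3]
gripper_width: 43.5
grasp_force: 61.1
```

```bash
python3 go.py 578.8 6 80 102.5
```

```text
at [ 568.9 -238.4   84.6] yang 85.5 w 43.5 gf 61.1 t 11.0 F [ 0.8  0.  -0.3] 
shift [  9.4 244.4   4.5] roll -17.0
```

Emit:
{"name": "drive_tool", "arguments": {"targets": [[0.3, 1, 20, 0, -1], [0.3, 2, 50, 0, -3], [0.3, 4, 84, 0, -6], [0.3, 5, 118, 0, -9], [0.3, 6, 152, 0, -12], [0.3, 8, 186, 0, -15], [0.3, 9, 215, 0, -17], [0.3, 9, 235, 0, -17], [0.3, 9, 244, 5, -17], [0.3, 9, 244, 25, -17], [0.3, 9, 244, 45, -17], [0.3, 9, 244, 45, -17]]}}

```text
clock: 12.2
position: [575.0, 4.7, 33.9]
ee_rot: [-0.108, 0.994, -0.0, -0.004]
contact_force: [-0.4, -0.1, -1.3]
gripper_width: 43.7
grasp_force: 61.3
```

Emit:
{"name": "drive_tool", "arguments": {"targets": [[0.3, 0, 0, 0, 0]]}}

```text
clock: 12.3
position: [577.7, 5.2, 36.9]
ee_rot: [-0.108, 0.994, -0.0, -0.001]
contact_force: [0.4, -0.9, -0.4]
gripper_width: 44.1
grasp_force: 61.3
```

```bash
python3 go.py 579 6 18 102.5
```

```text
at [577.7   5.2  36.9] yang 102.4 w 44.1 gf 61.3 t 12.3 F [ 0.4 -0.9 -0.4] 
shift [-1.5  0.5 18.9] roll -0.1
```

Emit:
{"name": "drive_tool", "arguments": {"targets": [[0.3, -1, 0.5, 8, 0], [0.3, -1, 0.5, 15, 0], [0.3, -1, 0.5, 18, 0], [0.3, -1, 0.5, 19, 0], [0.3, -1, 0.5, 19, 0]]}}

```text
clock: 12.8
position: [579.0, 6.5, 18.6]
ee_rot: [-0.109, 0.994, -0.0, -0.0]
contact_force: [-0.2, -0.3, -1.6]
gripper_width: 43.9
grasp_force: 61.3
```

Emit:
{"name": "drive_tool", "arguments": {"targets": [[0.3, 0, 0, 1, 0], [0.3, 0, 0, 2, 0], [0.3, 0, 0, 2, 0]]}}

```text
clock: 13.1
position: [578.9, 6.6, 16.7]
ee_rot: [-0.109, 0.994, 0.0, 0.0]
contact_force: [-0.1, 0.7, -1.2]
gripper_width: 43.6
grasp_force: 61.3
```

Emit:
{"name": "drive_tool", "arguments": {"targets": [[0.3, 0, 0, 0.7, 0], [0.3, 0, 0, 1.4, 0], [0.3, 0, 0, 1.4, 0]]}}

```text
clock: 13.4
position: [579.1, 6.6, 16.1]
ee_rot: [-0.109, 0.994, -0.0, 0.0]
contact_force: [-1.1, 0.7, 4.8]
gripper_width: 43.9
grasp_force: 61.9
```

Contact again, so release and retreat.

Emit:
{"name": "drive_tool", "arguments": {"targets": [[0, 0, 0, 0, 0], [-0.1, 0, 0, 0, 0], [-0.2, 0, 0, 0, 0], [-0.5, 0, 0, 0, 0], [-0.5, 0, 0, 0, 0], [-0.5, 0, 0, -10, 0], [-0.5, 0, 0, -30, 0], [-0.5, 0, 0, -55, 0], [-0.5, 0, 0, -65, 0], [-0.5, 0, 0, -65, 0]]}}

```text
clock: 14.4
position: [580.2, 6.8, 82.3]
ee_rot: [-0.109, 0.994, 0.0, 0.002]
contact_force: [-0.5, -0.3, -0.3]
gripper_width: 64.0
grasp_force: 0.0
```

```bash
python3 go.py 600.5 224 80 102.5
```

```text
at [580.2   6.8  82.3] yang 102.5 w 64.0 gf 0.0 t 14.4 F [-0.5 -0.3 -0.3] 
shift [-66.8 207.6   2.6] roll -0.0
```

Emit:
{"name": "drive_tool", "arguments": {"targets": [[-0.5, -10, 32, 0, 0], [-0.5, -23, 72, 0, 0], [-0.5, -36, 112, 0, 0], [-0.5, -49, 152, 0, 0], [-0.5, -59, 184, 0, 0], [-0.5, -65, 203, 0, 0], [-0.5, -67, 207, 2, 0], [-0.5, -67, 207, 2, 0], [-0.5, -67, 207, 2, 0]]}}

```text
clock: 15.3
position: [599.2, 221.6, 77.7]
ee_rot: [-0.108, 0.994, -0.0, -0.001]
contact_force: [0.6, 0.3, -0.0]
gripper_width: 63.9
grasp_force: 0.0
```

```bash
python3 go.py 600.5 224 15 102.5;python3 - <<'E'
from m import *
T=arm.get_image("top");S=arm.get_image("scene")
for n,im,b in(("top",T,(285,165,335,210)),("scene",S,(325,275,365,310))):
    for o in blobs(n,im,"lens",32,b,8): print(n,*o)
for n,im,b in(("top",T,(265,115,350,225)),("scene",S,(305,275,405,360))):
    for k,z in(("red",8),("cork",12)):
        for o in blobs(n,im,k,z,b,8): print(n,k,*o)
E
```

```text
at [599.2 221.6  77.7] yang 102.4 w 63.9 gf 0.0 t 15.3 F [ 0.6  0.3 -0. ] 
shift [-1.9  2.1 62.7] roll -0.1
top [310.0, 186.0] rectc [577.9, 5.8] cen [578.3, 5.9] size [23.3, 23.6] ang -1.2
scene [343.0, 292.0] rectc [578.0, 6.8] cen [578.6, 6.6] size [22.2, 21.9] ang 73.1
top red [306.0, 170.0] rectc [614.7, 14.9] cen [614.0, 14.6] size [162.5, 98.7] ang 12.5
top cork [306.0, 195.0] rectc [567.0, 13.8] cen [562.2, 16.4] size [55.4, 30.8] ang 59.1
top cork [301.0, 149.0] rectc [651.7, 23.3] cen [650.9, 23.2] size [56.4, 38.8] ang 12.8
scene red [354.0, 318.0] rectc [617.0, 14.7] cen [624.3, 14.8] size [163.2, 98.5] ang 12.5
scene cork [365.0, 330.0] rectc [654.4, 23.6] cen [655.0, 23.7] size [61.9, 43.7] ang 11.9
scene cork [332.0, 303.0] rectc [583.2, -16.0] cen [585.5, -16.1] size [38.4, 9.5] ang 7.6
scene cork [355.0, 301.0] rectc [589.9, 28.9] cen [590.5, 28.0] size [9.6, 33.0] ang -31.4
```

Emit:
{"name": "drive_tool", "arguments": {"targets": [[-0.5, -1, 1, 20, 0], [-0.5, -1, 1, 42, 0], [-0.5, -1, 1, 57, 0], [-0.5, -1, 1, 61, 0], [-0.5, -1, 1, 62, 0], [-0.3, -1, 1, 62, 0], [-0.2, -1, 1, 62, 0], [-0.1, -1, 1, 62, 0], [0, -1, 1, 62, 0], [0.3, -1, 1, 62, 0], [0.3, -1, 1, 62, 0], [0.3, -1, 1, 62, 0]]}}

```text
clock: 16.6
position: [601.0, 224.7, 17.7]
ee_rot: [-0.109, 0.994, 0.0, 0.001]
contact_force: [-0.7, -0.1, 5.5]
gripper_width: 43.5
grasp_force: 60.1
```

Emit:
{"name": "drive_tool", "arguments": {"targets": [[0.3, 0, 0, -4, 0], [0.3, 0, 0, -14, 0], [0.3, 0, 0, -34, 0], [0.3, 0, 0, -58, 0], [0.3, 0, 0, -68, 0], [0.3, 0, 0, -68, 0]]}}

```text
clock: 17.2
position: [601.3, 224.9, 86.3]
ee_rot: [-0.109, 0.994, 0.001, 0.002]
contact_force: [-0.2, 0.1, -1.7]
gripper_width: 43.7
grasp_force: 61.1
```

```bash
python3 go.py 566 -235.7 85 85.6
```

```text
at [601.3 224.9  86.3] yang 102.5 w 43.7 gf 61.1 t 17.2 F [-0.2  0.1 -1.7] 
shift [ 1.341e+02 -4.421e+02  1.000e-01] roll 16.9
```

Emit:
{"name": "drive_tool", "arguments": {"targets": [[0.3, 7, -22, 0, 1], [0.3, 18, -59, 0, 3], [0.3, 30, -99, 0, 5], [0.3, 42, -139, 0, 7], [0.3, 54, -179, 0, 9], [0.3, 66, -219, 0, 11], [0.3, 78, -259, 0, 13], [0.3, 90, -299, 0, 15], [0.3, 102, -339, 0, 17], [0.3, 114, -379, 0, 17], [0.3, 125, -412, 0, 17], [0.3, 131, -432, 0, 17]]}}

```text
clock: 18.4
position: [563.5, -228.7, 82.6]
ee_rot: [0.041, 0.999, 0.0, -0.002]
contact_force: [1.1, -0.1, -0.7]
gripper_width: 43.3
grasp_force: 61.1
```

Emit:
{"name": "drive_tool", "arguments": {"targets": [[0.3, 3, -10, 0, 0], [0.3, 3, -10, 0, 0], [0.3, 3, -10, 0, 0], [0.3, 3, -10, 0, 0]]}}

```text
clock: 18.8
position: [562.1, -234.4, 84.1]
ee_rot: [0.039, 0.999, 0.0, -0.0]
contact_force: [-0.2, 0.3, -0.7]
gripper_width: 43.6
grasp_force: 61.1
```

```bash
python3 go.py 566.3 -235.5 20 85.6
```

```text
at [ 562.1 -234.4   84.1] yang 85.6 w 43.6 gf 61.1 t 18.8 F [-0.2  0.3 -0.7] 
shift [-4.3 -0.8 64.1] roll -0.0
```

Emit:
{"name": "drive_tool", "arguments": {"targets": [[0.3, -4, -1, 15, 0], [0.3, -4, -1, 35, 0], [0.3, -4, -1, 52, 0], [0.3, -4, -1, 61, 0], [0.3, -4, -1, 63, 0], [0.3, -4, -1, 63, 0], [0.3, -4, -1, 63, 0]]}}

```text
clock: 19.5
position: [566.7, -236.8, 22.0]
ee_rot: [0.039, 0.999, -0.0, 0.001]
contact_force: [-0.2, 0.0, -0.6]
gripper_width: 43.8
grasp_force: 61.1
```

```bash
python3 go.py 566.3 -235.5 18 85.6
```

```text
at [ 566.7 -236.8   22. ] yang 85.5 w 43.8 gf 61.1 t 19.5 F [-0.2  0.  -0.6] 
shift [0.5 1.3 4. ] roll -0.1
```

Emit:
{"name": "drive_tool", "arguments": {"targets": [[0.3, 0.5, 1, 1.5, 0], [0.3, 0.5, 1, 3, 0], [0.3, 0.5, 1, 3.5, 0], [0.3, 0.5, 1, 3.5, 0]]}}

```text
clock: 19.9
position: [565.5, -235.8, 17.9]
ee_rot: [0.039, 0.999, -0.0, 0.0]
contact_force: [0.7, 0.8, -1.6]
gripper_width: 43.6
grasp_force: 61.1
```

Emit:
{"name": "drive_tool", "arguments": {"targets": [[0.3, 0, 0, 0.7, 0], [0.3, 0, 0, 1.2, 0], [0.3, 0, 0, 1.2, 0]]}}

```text
clock: 20.2
position: [565.7, -235.8, 17.7]
ee_rot: [0.039, 0.999, -0.0, 0.0]
contact_force: [-2.7, 1.5, 4.9]
gripper_width: 43.8
grasp_force: 61.6
```

Emit:
{"name": "drive_tool", "arguments": {"targets": [[0, 0, 0, 0, 0], [-0.1, 0, 0, 0, 0], [-0.2, 0, 0, 0, 0], [-0.5, 0, 0, 0, 0], [-0.5, 0, 0, 0, 0], [-0.5, 0, 0, -10, 0], [-0.5, 0, 0, -30, 0], [-0.5, 0, 0, -55, 0], [-0.5, 0, 0, -65, 0], [-0.5, 0, 0, -65, 0]]}}

```text
clock: 21.2
position: [566.8, -236.0, 83.7]
ee_rot: [0.039, 0.999, -0.0, 0.002]
contact_force: [0.3, 0.0, -0.2]
gripper_width: 64.2
grasp_force: 0.0
```

```bash
python3 go.py 401.7 -256 80 103.5
```

```text
at [ 566.8 -236.    83.7] yang 85.5 w 64.2 gf 0.0 t 21.2 F [ 0.3  0.  -0.2] 
shift [163.  -32.9   3. ] roll -18.0
```

Emit:
{"name": "drive_tool", "arguments": {"targets": [[-0.5, 25, -5, 0, -2], [-0.5, 60, -12, 0, -6], [-0.5, 95, -19, 0, -10], [-0.5, 125, -25, 0, -14], [-0.5, 150, -30, 0, -18], [-0.5, 163, -33, 3, -18], [-0.5, 163, -33, 3, -18], [-0.5, 163, -33, 3, -18]]}}

```text
clock: 22.0
position: [401.4, -256.0, 78.4]
ee_rot: [-0.117, 0.993, -0.0, 0.0]
contact_force: [-0.2, -0.3, 0.5]
gripper_width: 64.3
grasp_force: 0.0
```

```bash
python3 go.py 401.7 -256 8 103.5;python3 - <<'E'
from m import *
T=arm.get_image("top");S=arm.get_image("scene")
for n,im,b in(("top",T,(430,165,470,210)),("scene",S,(188,300,230,335))):
    for o in blobs(n,im,"lens",32,b,8): print(n,*o)
for n,im,b in(("top",T,(405,120,480,225)),("scene",S,(175,295,250,390))):
    for o in blobs(n,im,"green",8,b,200)+blobs(n,im,"cork",12,b): print(n,*o)
E
```

```text
at [ 401.4 -256.    78.4] yang 103.4 w 64.3 gf 0.0 t 22.0 F [-0.2 -0.3  0.5] 
shift [-0.3  0.  70.4] roll -0.1
top [446.0, 190.0] rectc [564.7, -236.4] cen [565.0, -236.3] size [23.1, 23.5] ang -2.3
scene [210.0, 314.0] rectc [565.3, -235.3] cen [565.3, -235.4] size [24.8, 24.2] ang 74.4
top [444.0, 173.0] rectc [602.5, -238.4] cen [601.9, -238.4] size [97.9, 161.9] ang -4.4
top [416.0, 223.0] rectc [511.7, -185.1] cen [510.9, -176.7] size [43.3, 7.3] ang 88.7
top [438.0, 196.0] rectc [560.2, -227.8] cen [561.1, -223.0] size [56.8, 38.3] ang 30.6
top [445.0, 151.0] rectc [640.4, -240.9] cen [640.2, -241.1] size [43.7, 61.2] ang -2.4
scene [212.0, 345.0] rectc [603.6, -238.0] cen [612.6, -239.2] size [96.5, 164.8] ang -4.2
scene [212.0, 359.0] rectc [642.3, -240.4] cen [643.3, -241.0] size [45.1, 61.8] ang -4.1
scene [218.0, 327.0] rectc [579.0, -223.8] cen [581.6, -222.7] size [26.8, 56.8] ang -48.0
```

Emit:
{"name": "drive_tool", "arguments": {"targets": [[-0.5, 0, 0, 20, 0], [-0.5, 0, 0, 45, 0], [-0.5, 0, 0, 62, 0], [-0.5, 0, 0, 69, 0], [-0.5, 0, 0, 70, 0], [-0.3, 0, 0, 70, 0], [-0.1, 0, 0, 70, 0], [0.1, 0, 0, 70, 0], [0.2, 0, 0, 70, 0], [0.4, 0, 0, 70, 0], [0.4, 0, 0, 70, 0], [0.4, 0, 0, 70, 0]]}}

```text
clock: 23.3
position: [401.0, -256.0, 9.5]
ee_rot: [-0.118, 0.993, -0.0, 0.001]
contact_force: [-0.5, 0.3, 5.6]
gripper_width: 32.4
grasp_force: 60.3
```

```bash
python3 go.py 641.6 -240.9 90 85.6
```

```text
at [ 401.  -256.     9.5] yang 103.5 w 32.4 gf 60.3 t 23.3 F [-0.5  0.3  5.6] 
shift [-237.6  -41.5  -80.1] roll 17.9
```

Emit:
{"name": "drive_tool", "arguments": {"targets": [[0.4, 0, 0, -4, 0], [0.4, 0, 0, -14, 0], [0.4, 0, 0, -34, 0], [0.4, 0, 0, -60, 0], [0.4, 0, 0, -80, 0], [0.4, -30, -5, -85, 3], [0.4, -70, -12, -85, 7], [0.4, -110, -19, -85, 11], [0.4, -150, -26, -85, 15], [0.4, -190, -33, -85, 18], [0.4, -222, -39, -85, 18], [0.4, -237, -41, -85, 18]]}}

```text
clock: 24.5
position: [643.0, -240.1, 93.6]
ee_rot: [0.039, 0.999, -0.0, 0.001]
contact_force: [-0.0, 0.3, -0.6]
gripper_width: 32.7
grasp_force: 59.7
```

Emit:
{"name": "drive_tool", "arguments": {"targets": [[0.4, 0, 0, 0, 0], [0.4, 0, 0, 0, 0], [0.4, 0, 0, 0, 0]]}}

```text
clock: 24.8
position: [639.3, -240.5, 93.8]
ee_rot: [0.04, 0.999, 0.0, -0.0]
contact_force: [0.1, 0.4, -1.3]
gripper_width: 32.8
grasp_force: 59.7
```

```bash
python3 go.py 641.6 -240.9 25 85.6;python3 - <<'E'
from m import *
s=arm.read_state(); z=s["position"][2]-9.5+28
for n in("top","scene"):
    im=arm.get_image(n); u=proj(n,[*s["position"][:2],z])[0].astype(int)
    for o in blobs(n,im,"green",z,(u[0]-22,u[1]-22,u[0]+22,u[1]+22),8): print(n,*o)
E
```

```text
at [ 639.3 -240.5   93.8] yang 85.4 w 32.8 gf 59.7 t 24.8 F [ 0.1  0.4 -1.3] 
shift [-2.4 -0.2 68.8] roll -0.2
top [467.0, 154.0] rectc [614.4, -251.9] cen [610.4, -255.5] size [19.6, 20.4] ang -2.4
top [458.0, 141.0] rectc [633.9, -241.3] cen [632.9, -241.5] size [13.3, 11.7] ang 88.5
scene [219.0, 338.0] rectc [678.6, -218.0] cen [679.1, -217.6] size [7.2, 9.1] ang -6.0
scene [187.0, 338.0] rectc [664.9, -261.7] cen [666.4, -262.3] size [7.1, 16.0] ang -2.6
scene [201.0, 321.0] rectc [640.0, -240.3] cen [640.1, -240.4] size [12.1, 24.4] ang -3.7
scene [191.0, 310.0] rectc [616.2, -253.6] cen [614.7, -253.7] size [8.4, 9.3] ang -86.9
```

Emit:
{"name": "drive_tool", "arguments": {"targets": [[0.4, -2.4, 0, 15, 0], [0.4, -2.4, 0, 35, 0], [0.4, -2.4, 0, 55, 0], [0.4, -2.4, 0, 66, 0], [0.4, -2.4, 0, 69, 0], [0.4, -2.4, 0, 69, 0], [0.4, -2.4, 0, 69, 0]]}}

```text
clock: 25.6
position: [643.6, -240.9, 25.5]
ee_rot: [0.039, 0.999, -0.0, 0.001]
contact_force: [0.9, -0.3, -0.6]
gripper_width: 32.7
grasp_force: 59.6
```

```bash
python3 go.py 641.6 -240.9 22 85.6
```

```text
at [ 643.6 -240.9   25.5] yang 85.5 w 32.7 gf 59.6 t 25.6 F [ 0.9 -0.3 -0.6] 
shift [ 2.  -0.2  3.5] roll -0.1
```

Emit:
{"name": "drive_tool", "arguments": {"targets": [[0.4, 1.5, 0, 1, 0], [0.4, 1.5, 0, 2.5, 0], [0.4, 1.5, 0, 2.5, 0], [0.4, 1.5, 0, 2.5, 0]]}}

```text
clock: 26.0
position: [641.5, -240.6, 22.3]
ee_rot: [0.039, 0.999, -0.0, 0.0]
contact_force: [-0.4, 0.1, -0.2]
gripper_width: 32.6
grasp_force: 59.6
```

Emit:
{"name": "drive_tool", "arguments": {"targets": [[0.4, 0, 0, 0.7, 0], [0.4, 0, 0, 1.2, 0], [0.4, 0, 0, 1.2, 0]]}}

```text
clock: 26.3
position: [641.6, -240.6, 21.6]
ee_rot: [0.039, 0.999, -0.0, 0.0]
contact_force: [-0.9, -0.0, 3.5]
gripper_width: 32.7
grasp_force: 60.2
```

Emit:
{"name": "drive_tool", "arguments": {"targets": [[0.2, 0, 0, 0, 0], [0.1, 0, 0, 0, 0], [0, 0, 0, 0, 0], [-0.5, 0, 0, 0, 0], [-0.5, 0, 0, 0, 0], [-0.5, 0, 0, 0, 0], [-0.5, 0, 0, -15, 0], [-0.5, 0, 0, -40, 0], [-0.5, 0, 0, -60, 0], [-0.5, 0, 0, -65, 0], [-0.5, 0, 0, -65, 0]]}}

```text
clock: 27.4
position: [642.1, -240.6, 87.6]
ee_rot: [0.039, 0.999, -0.0, 0.002]
contact_force: [-0.5, -0.1, -0.7]
gripper_width: 64.1
grasp_force: 0.0
```

```bash
python3 go.py 427.2 82.2 85 108.3
```

```text
at [ 642.1 -240.6   87.6] yang 85.5 w 64.1 gf 0.0 t 27.4 F [-0.5 -0.1 -0.7] 
shift [239.7 304.8   1.9] roll -22.8
```

Emit:
{"name": "drive_tool", "arguments": {"targets": [[-0.5, 20, 25, 0, -2], [-0.5, 45, 57, 0, -5], [-0.5, 70, 89, 0, -8], [-0.5, 95, 121, 0, -11], [-0.5, 120, 153, 0, -14], [-0.5, 145, 185, 0, -17], [-0.5, 170, 217, 0, -20], [-0.5, 195, 249, 0, -23], [-0.5, 218, 277, 0, -23], [-0.5, 234, 298, 0, -23], [-0.5, 240, 305, 0, -23], [-0.5, 240, 305, 0, -23]]}}

```text
clock: 28.6
position: [425.4, 82.8, 85.5]
ee_rot: [-0.162, 0.987, -0.0, -0.001]
contact_force: [0.0, -0.8, 0.9]
gripper_width: 64.0
grasp_force: 0.0
```

Emit:
{"name": "drive_tool", "arguments": {"targets": [[-0.5, 0, 0, 0, 0], [-0.5, 0, 0, 0, 0]]}}

```text
clock: 28.8
position: [426.6, 81.7, 85.6]
ee_rot: [-0.16, 0.987, -0.0, -0.0]
contact_force: [0.9, -0.5, 0.4]
gripper_width: 64.0
grasp_force: 0.0
```

```bash
python3 go.py 427.2 82.2 9 108.3;python3 - <<'E'
from m import *
for n,b in(("top",(425,125,465,180)),("scene",(188,325,235,372))):
    im=arm.get_image(n)
    for o in blobs(n,im,"green",40,b,8)+blobs(n,im,"brass",40,b,100): print(n,*o)
    cv2.imwrite(f"pics/q_{n}.png",im)
a=cv2.imread("pics/q_top.png")[115:225,390:490];b=cv2.imread("pics/q_scene.png")[285:395,165:265]
cv2.imwrite("pics/n2.png",cv2.resize(np.hstack([a,b]),(800,440),interpolation=cv2.INTER_CUBIC))
E
```

```text
at [426.6  81.7  85.6] yang 108.4 w 64.0 gf 0.0 t 28.8 F [ 0.9 -0.5  0.4] 
shift [-0.7  0.3 76.6] roll 0.1
top [444.0, 156.0] rectc [628.9, -233.9] cen [629.4, -233.7] size [69.2, 90.7] ang -2.1
top [446.0, 150.0] rectc [635.8, -235.9] cen [630.7, -233.5] size [45.2, 63.7] ang -5.2
scene [209.0, 349.0] rectc [642.0, -240.8] cen [642.3, -240.9] size [13.0, 23.9] ang -0.6
scene [230.0, 348.0] rectc [647.6, -212.5] cen [646.6, -208.0] size [21.5, 89.5] ang -7.2
scene [193.0, 349.0] rectc [631.7, -263.0] cen [634.2, -266.8] size [22.8, 93.0] ang -2.9
scene [221.0, 358.0] rectc [656.7, -221.8] cen [659.5, -222.2] size [25.0, 63.1] ang -15.5
scene [212.0, 347.0] rectc [638.9, -239.1] cen [642.9, -238.6] size [21.4, 63.3] ang -5.6
```

View pics/n2.png

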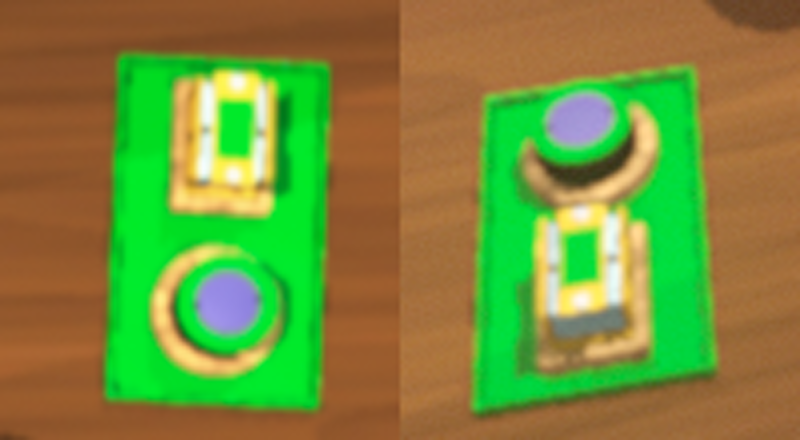

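The green tray crop shows the green-rimmed cell on the round pad (crop px (228,300)) and the green-patched cage on the oblong pad (235,130), square to it. Now the red cage.

Emit:
{"name": "drive_tool", "arguments": {"targets": [[-0.5, -0.5, 0, 20, 0], [-0.5, -0.5, 0, 45, 0], [-0.5, -0.5, 0, 65, 0], [-0.5, -0.5, 0, 74, 0], [-0.5, -0.5, 0, 76, 0], [-0.3, -0.5, 0, 76, 0], [-0.1, -0.5, 0, 76, 0], [0.1, -0.5, 0, 76, 0], [0.2, -0.5, 0, 76, 0], [0.4, -0.5, 0, 76, 0], [0.4, -0.5, 0, 76, 0], [0.4, -0.5, 0, 76, 0]]}}

```text
clock: 30.1
position: [427.2, 82.9, 10.8]
ee_rot: [-0.161, 0.987, 0.0, 0.001]
contact_force: [-1.6, -0.1, 5.5]
gripper_width: 32.8
grasp_force: 59.7
```

```bash
python3 go.py 652.9 22.9 95 102.5; python3 - <<'E'
from m import *
im=cv2.imread("pics/q_top.png")
for o in blobs("top",im,"green",40,(441,137,457,158),8): print(*o)
E
```

```text
at [427.2  82.9  10.8] yang 108.5 w 32.8 gf 59.7 t 30.1 F [-1.6 -0.1  5.5] 
shift [-195.1 -128.6  -83.9] roll 6.0
[448.0, 147.0] rectc [642.3, -242.3] cen [642.2, -241.6] size [14.2, 23.7] ang -2.3
```

Emit:
{"name": "drive_tool", "arguments": {"targets": [[0.4, 0, 0, -4, 0], [0.4, 0, 0, -14, 0], [0.4, 0, 0, -34, 0], [0.4, 0, 0, -60, 0], [0.4, 0, 0, -80, 0], [0.4, -25, -16, -85, 1], [0.4, -58, -38, -85, 2], [0.4, -91, -60, -85, 3], [0.4, -124, -82, -85, 4], [0.4, -157, -104, -85, 5], [0.4, -183, -121, -85, 6], [0.4, -195, -128, -85, 6]]}}

```text
clock: 31.3
position: [654.4, 21.9, 95.0]
ee_rot: [-0.108, 0.994, -0.0, 0.0]
contact_force: [-1.2, -0.4, -1.1]
gripper_width: 32.6
grasp_force: 59.8
```

Emit:
{"name": "drive_tool", "arguments": {"targets": [[0.4, 0, 0, 0, 0], [0.4, 0, 0, 0, 0], [0.4, 0, 0, 0, 0]]}}

```text
clock: 31.6
position: [651.1, 23.1, 95.1]
ee_rot: [-0.109, 0.994, 0.0, -0.0]
contact_force: [0.5, 0.1, -1.0]
gripper_width: 32.5
grasp_force: 59.8
```

```bash
python3 go.py 652.9 22.9 27 102.5;python3 - <<'E'
from m import *
s=arm.read_state(); z=s["position"][2]-10.8+28; n="scene"
im=arm.get_image(n); u=proj(n,[*s["position"][:2],z])[0].astype(int)
for o in blobs(n,im,"red",z,(u[0]-12,u[1]-12,u[0]+12,u[1]+12),8): print(n,*o)
E
```

```text
at [651.1  23.1  95.1] yang 102.5 w 32.5 gf 59.8 t 31.6 F [ 0.5  0.1 -1. ] 
shift [-1.8 -0.7 68.1] roll -0.0
scene [369.0, 291.0] rectc [651.8, 23.1] cen [653.5, 23.8] size [26.1, 13.2] ang 13.3
```

Emit:
{"name": "drive_tool", "arguments": {"targets": [[0.4, -1, -0.5, 15, 0], [0.4, -1, -0.5, 35, 0], [0.4, -1, -0.5, 55, 0], [0.4, -1, -0.5, 65, 0], [0.4, -1, -0.5, 68, 0], [0.4, -1, -0.5, 68, 0], [0.4, -1, -0.5, 68, 0]]}}

```text
clock: 32.35
position: [653.9, 22.9, 27.7]
ee_rot: [-0.109, 0.994, 0.0, 0.001]
contact_force: [0.9, -0.9, -1.5]
gripper_width: 32.7
grasp_force: 59.8
```

```bash
python3 go.py 652.9 22.9 23.5 102.5
```

```text
at [653.9  22.9  27.7] yang 102.5 w 32.7 gf 59.8 t 32.4 F [ 0.9 -0.9 -1.5] 
shift [1.  0.2 4.2] roll -0.0
```

Emit:
{"name": "drive_tool", "arguments": {"targets": [[0.4, 0.7, 0, 1.5, 0], [0.4, 0.7, 0, 3, 0], [0.4, 0.7, 0, 3.5, 0], [0.4, 0.7, 0, 3.5, 0]]}}

```text
clock: 32.75
position: [652.6, 22.5, 23.5]
ee_rot: [-0.109, 0.994, 0.0, 0.0]
contact_force: [0.2, 0.4, -0.1]
gripper_width: 32.9
grasp_force: 59.8
```

Emit:
{"name": "drive_tool", "arguments": {"targets": [[0.4, 0, 0, 0.7, 0], [0.4, 0, 0, 1.2, 0], [0.4, 0, 0, 1.2, 0]]}}

```text
clock: 33.05
position: [652.8, 22.6, 23.0]
ee_rot: [-0.109, 0.994, -0.0, 0.0]
contact_force: [-2.3, -0.3, 3.0]
gripper_width: 32.7
grasp_force: 60.4
```

Contact. Release, lift, and move clear toward the base for a check.

Emit:
{"name": "drive_tool", "arguments": {"targets": [[0.2, 0, 0, 0, 0], [0.1, 0, 0, 0, 0], [0, 0, 0, 0, 0], [-0.5, 0, 0, 0, 0], [-0.5, 0, 0, 0, 0], [-0.5, 0, 0, 0, 0], [-0.5, 0, 0, -15, 0], [-0.5, 0, 0, -40, 0], [-0.5, 0, 0, -75, 0], [-0.5, 0, 0, -110, 0], [-0.5, 0, 0, -130, 0], [-0.5, 0, 0, -130, 0]]}}

```text
clock: 34.25
position: [655.0, 22.9, 157.9]
ee_rot: [-0.109, 0.994, 0.0, 0.005]
contact_force: [0.0, -0.1, -0.8]
gripper_width: 64.2
grasp_force: 0.0
```

Emit:
{"name": "drive_tool", "arguments": {"targets": [[-0.5, 30, 0, 0, 0], [-0.5, 70, 0, 0, 0], [-0.5, 110, 0, 0, 0], [-0.5, 150, 0, 0, 0], [-0.5, 190, 0, 0, 0], [-0.5, 220, 0, 0, 0], [-0.5, 230, 0, 0, 0], [-0.5, 230, 0, 0, 0]]}}

```text
clock: 35.05
position: [427.1, -27.4, 152.5]
ee_rot: [-0.109, 0.994, 0.0, 0.0]
contact_force: [-0.0, 0.2, -0.1]
gripper_width: 63.7
grasp_force: 0.0
```

```bash
python3 - <<'E'
from m import *
for n,b,l in(("top",(296,138,312,160),(285,165,335,210)),("scene",(353,311,371,332),(325,275,365,310))):
    im=arm.get_image(n); cv2.imwrite(f"pics/e_{n}.png",im)
    for o in blobs(n,im,"red",40,b,8): print(n,"patch",*o)
    for o in blobs(n,im,"lens",32,l,8): print(n,"lens",*o)
a=cv2.imread("pics/e_top.png")[100:340,140:540];b=cv2.imread("pics/e_scene.png")[190:430,100:500]
cv2.imwrite("pics/n3.png",np.hstack([a,b]))
E
```

```text
top patch [300.0, 145.0] rectc [652.2, 22.2] cen [652.2, 22.2] size [24.1, 13.3] ang 14.7
top lens [310.0, 186.0] rectc [577.9, 5.8] cen [578.3, 6.0] size [23.3, 23.6] ang -1.2
scene patch [365.0, 319.0] rectc [653.0, 22.6] cen [653.1, 22.6] size [22.2, 11.0] ang 12.9
scene lens [343.0, 292.0] rectc [578.0, 6.8] cen [578.7, 6.7] size [22.3, 21.7] ang 74.3
```

View pics/n3.png

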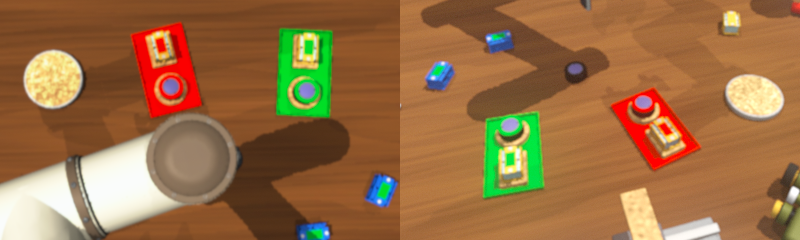

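The final view shows the red cell and red cage in the red tray (170,88 and 160,47), and the green pair in the green tray (305,92 and 307,48). The dish is empty and the spares haven't moved. All four parts measure within about 1 mm of their pad centres.

```bash
python3 -c "
from bench import arm
print(arm.job_done())"
```

```text
the job is handed in; nothing more can be done
None
```

The job is handed in: both painted cells are swapped and both painted cages stand on the pads of their own colour, all within about 1 mm of centre by the cameras, with the spares and blue look-alikes left where they were, in about 35 s.

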